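# Stand the refill flask in its stand and open its press-and-turn cap

## Robot

A 7-joint arm with a two-finger parallel gripper is mounted at the origin on a cart in front of the work surface, level with it; the furniture and walls round the work are solid. World frame = base frame: x ahead of the robot, y to its left, z up, the work surface at z = 0. Lengths are in mm, angles in rad, forces in N, time in s.
With the tool pointing down it reaches from about 425 to 875 mm from the base axis. Payload 9.9 kg.
Tool frame: the origin (TCP) lies midway between the tips of the shut fingers; the grasp point (between the pads) lies 19 mm behind it (bot.pinch_z is the distance from the TCP to the grasp point, in mm); z points along the fingers, y is the direction in which the jaws open and shut (so a half turn about z gives the same grasp; the last joint's range is limited). The gripper opens to 85 mm and grips with 20 to 120 N. Pads are 22 mm wide; open, the fingers measure 114 mm over their backs; the gripper's body (76 mm by 85 mm) begins 54 mm behind the grasp point. The pads swing forward as they close: fully open they stand 13 mm farther back than shut.
Start: joints at [-1.397, 0.576, 0.025, 1.437, -0.015, 1.129, -0.057], TCP at [172.086, 652.698, 231.289] pointing down, gripper open.
Joint ranges: [-2.76, 2.76], [-0.34, 2.15], [-1.52, 1.57], [0.19, 2.46], [-1.09, 4.23], [0.17, 1.99], [-2.82, 2.82]. Speed limits (rad/s): [2.22, 2.22, 3.01, 3.01, 3.14, 3.14, 3.14].

## Interface

Orientations are given as a rotation vector (axis times angle).
In Python, from rig import monitor, cams, bot gives the robot as it stands. The module is installed in compiled form; this text tells all that it offers.
- The arm moves only by the tool jog_arm, never from a script. Its argument "targets" is a list of rows, each a list of 4 numbers: the shift along the world's x, y, z in units of 40 mm (1.0 is 40 mm), then the turn about the world's z in units of 6 degrees (1.0 is 6 degrees). A call has 1 to 12 rows; each row is the pose to reach, as a shift and turn from the pose measured when the call began; what a row does not reach only later rows make up. A row lasts 1/10 s, in which the tool goes at most 50 mm and 8.59 degrees, less where a joint would pass 70% of its speed; a pose out of reach is approached as far as the arm can. A call with a gripper value outside its range is refused whole. "gripper" is the opening, from -1 (shut) to 1 (fully open), so that 0 is half open, set as the call begins (left out, the last holds). The fingers move at their own pace and stop on an object; the grip force is fixed at half the most. Time passes only in rows, so rows that repeat a pose let the fingers close. It gives the time, the measured TCP pose, the force and the opening at its end, in the units of the state.
- monitor.sense(): the state, without advancing time (a new reading comes with each control period).
- cams.get_image(name): name is "side" or "top"; returns the picture (480x640x3 uint8, red, green, blue); there is no depth.
- cams.get_calibration(name): a dict with "fx", "fy", "cx", "cy" (pixels), "R" (3x3) and "t" (3): a world point X has camera coordinates R X + t. Camera axes: x right, y down, z forward; pixel columns grow to the right and rows downward; lengths in mm; the calibration is good to about 2 mm. A picture is of the moment at which its call begins. get_calibration takes no time and is no camera call.
- bot.hand_in(): hands the job in, once; it reports no verdict.
The state is a dict: "t": time; "joint_positions": joint angles; "dq": joint speeds; "joint_torque": joint torques, N m; "tool_pos": TCP position; "tcp_rot": TCP orientation; "ft_force": force on the tool from outside, world axes, zero at the start; "wrist_torque": the same for the moment, N m; "gripper_width": finger opening in mm.
Only numpy, scipy, OpenCV 4.12 (cv2) and the standard library are available. Lean on these libraries where they do the work, as an engineer would, in place of code of your own. Each camera call takes 0.05 s, during which the arm holds its last target.

## Task

We are about to top up the little dropper bottles: pick up the flat amber flask that lies on the counter and stand it upright, cap up, right down in the empty rectangular pocket of the wooden refill stand, and let go of it there. Then open its safety cap - press the cap firmly down, keep it down while you turn it about a quarter turn anticlockwise, and lift it off, leaving the flask seated in the pocket. Finish still holding the cap level, a few centimetres straight above the open mouth, so that any drips fall back in; do not put it down, and leave the other things on the counter where they are.

Things in the scene. Friction and masses are not known exactly. Their poses are not given: they have to be found in the camera images.
- flask: flat amber flask, about 0.25 kg with its cap: body 42 mm thick (its x), 66 mm wide (its y), 90 mm high (its z), vertical edges rounded, the lowest 10 mm tapered, 4 mm smaller all round at the base; sloping shoulder to 103 mm, round neck to 137 mm. Origin: centre of its base; z runs from base to cap. Turned half about its z it fits the stand just as well.
- flask_mid (a point): point on the flask's z axis 55 mm from its base, near its centre of mass. At the start the flask lies on a broad face, its x up, this point 21 mm above the counter, its cap end pointing to the robot's right, up to about 40 degrees away from or 10 degrees towards the robot.
- flask_mouth (a point): centre of the rim of the flask's open neck (25 mm across), on the flask's z axis 137 mm from its base
- cap: black ribbed press-and-turn cap on the flask's neck, 40 mm across, 30 mm high, 25 g, top closed. Origin: centre of its open lower edge; z to its closed top. Locked, its origin is 117 mm from the flask's base and its axes lie along the flask's. A bayonet: two lugs inside it sit in notches of the neck, held there by a sprung liner; unpressed it can neither turn nor come off.
- cap_grip (a point): point on the cap's axis, half way up its ribbed side (15 mm from its lower edge). Pressing takes 6 N to start, 1 N more per mm; past 4.5 mm (11 N) the lugs can turn, at 7 mm (13 N) is a hard stop. Held down, it turns anticlockwise from above: past 53 degrees it lifts straight off, at 130 degrees is a stop. Clockwise it is blocked.
- stand: walnut refill stand fixed to the counter, 152 x 156 mm, 34 mm high. Origin: on the counter, under the centre of the rectangular pocket in its left part, seen from the robot; x points (roughly to the robot's right) to the row of three round wells (68 mm on, 44 mm apart) with the dropper bottles. Along x it reaches from -48 to +104 mm, along y 78 mm either way.
- stand_pocket (a point): centre of the pocket's floor, 10 mm above the counter. The pocket is 48 mm along the stand's x, 72 mm along its y, 24 mm deep: 3 mm play on each side of the flask, whose broad faces go across the stand's x. It keeps the flask from turning with its cap.
- oil_1: dropper bottle, 33 mm across, 102 mm high, standing in a well of the stand, its top about 112 mm above the counter; origin: centre of its underside
- oil_2: dropper bottle, 33 mm across, 102 mm high, standing in a well of the stand, its top about 112 mm above the counter; origin: centre of its underside
- oil_3: dropper bottle, 33 mm across, 102 mm high, standing in a well of the stand, its top about 112 mm above the counter; origin: centre of its underside
- balm_tin: round balm tin, 50 mm across, 21 mm high; origin: centre of its underside
- soap: wrapped soap bar, 53 x 78 x 28 mm; origin: centre of its underside
- matchbox: matchbox, 36 x 53 x 16 mm; origin: centre of its underside
- ribbon_spool: ribbon spool, 59 mm across, 26 mm high; origin: centre of its underside
Things that resemble listed ones, but are neither listed nor needed, are in the scene too. Of the things that look like the cap, take the one that is farthest to the robot's right at the start.

How it is judged (in metres and radians):
On the way, in this order (a step that is already met when the one before it is completed fails the run):
1. the flask stands upright, right down in the pocket of the stand, and the fingers have let it go (angle between flask's own z axis and vertical below 0.1 rad and horizontal distance between flask and stand_pocket below 0.008 m and z of flask in the frame of stand_pocket below 0.004 m and angle between the x axis of flask and the x axis of stand, either way round below 0.25 rad and contact force between the fingers and flask below 0.3 N), for 0.2 s.
2. the cap is pressed down at least 4 mm on the seated flask (angle between flask's own z axis and vertical below 0.1 rad and horizontal distance between flask and stand_pocket below 0.008 m and z of flask in the frame of stand_pocket below 0.004 m and angle between the x axis of flask and the x axis of stand, either way round below 0.25 rad and z of cap in the frame of flask below 0.113 m), for 0.1 s.
3. the cap is turned by more than 45 degrees while on the neck of the seated flask (angle between flask's own z axis and vertical below 0.1 rad and horizontal distance between flask and stand_pocket below 0.008 m and z of flask in the frame of stand_pocket below 0.004 m and angle between the x axis of flask and the x axis of stand, either way round below 0.25 rad and angle between the x axis of cap and the x axis of flask, either way round above 0.79 rad and z of cap in the frame of flask below 0.125 m), for 0.05 s.
At the end, for the whole second after the job is handed in: Flask seated: within 8 mm of the pocket's centre, 4 mm of its floor, 0.1 rad of upright, 0.25 rad in line, fingers off it. Cap in the fingers, still, level within 0.25 rad, lower edge 15 to 120 mm above the mouth, axis within 25 mm of it, touching neither flask nor stand (all of step 1 and z of cap in the frame of flask_mouth between 0.015 and 0.12 m and horizontal distance between cap and flask_mouth below 0.025 m and angle between cap's own z axis and vertical below 0.25 rad and contact force between the fingers and cap above 1 N and contact force between cap and flask below 0.1 N and contact force between cap and stand below 0.1 N and linear speed of cap below 0.03 m/s); the arm keeps its last pose, push and grip.
It fails at once if one of the other things on the counter is moved by more than 3 cm (distance of any of oil_1, oil_2, oil_3, balm_tin, soap, matchbox, ribbon_spool from where it was at the start of the episode above 0.03 m).
It also fails if it takes over 64 s, if anything falls off the work surface, if the arm or the gripper's body presses on something with over 40 N, if the wrist force passes 120 N, or if a joint passes its speed limit or range.

## Working session

There is one attempt and no reset: what is moved stays moved. The work goes in short steps, Python scripts to look and compute and a tool call to move; the robot and the scene stay as the last step left them, time stands still between calls to the robot, and variables do not carry over. Pictures are saved under pics/ and viewed, and the job is handed in when it is done.

Besides the shell and the picture viewer there is one more tool, called after "Request:" by a JSON object that holds its "op" and its "data", one argument or row to a line. jog_arm: Moves the arm, as the interface text tells. Its arguments: {"type":"object","properties":{"targets":{"type":"array","items":{"type":"array","items":{"type":"number"}}},"gripper":{"type":"number"}},"required":["targets"]}

```bash
mkdir -p pics; python3 - <<'E'
from rig import monitor,cams,bot
import cv2
print(monitor.sense(), bot.pinch_z)
for n in("side","top"):
    cv2.imwrite(f"pics/{n}0.png",cams.get_image(n)[:,:,::-1]); print(n,cams.get_calibration(n))
E
```

```text
{'t': 0.0, 'joint_positions': array([-1.39677445,  0.57652319,  0.02486678,  1.43790477, -0.01501228,
        1.1289998 , -0.05647718]), 'dq': array([ 0.00069222, -0.0019156 ,  0.00125831, -0.00102931, -0.00058389,
        0.00106896, -0.00141948]), 'joint_torque': array([-3.22994920e-04, -7.65753078e+01,  2.25043796e+00, -2.85956687e+01,
        1.53742509e-02,  1.29131059e-02,  3.95446705e-05]), 'tool_pos': array([171.99638407, 652.2521908 , 230.45030738]), 'tcp_rot': array([-4.03797781e-01, -3.11540648e+00,  2.58450572e-03]), 'ft_force': array([ 0.12315407, -0.88566389, -0.00314343]), 'wrist_torque': array([-0.01681938,  0.0132628 , -0.06872193]), 'gripper_width': 85.10254051374918} 18.700000000000003
side {'fx': 506.5203700206878, 'fy': 506.5203700206878, 'cx': 313.5766544891714, 'cy': 239.4447222564806, 'R': array([[-0.99895186,  0.04427457,  0.01161615],
       [ 0.01659259,  0.58677868, -0.80957734],
       [-0.04265979, -0.80853605, -0.58689828]]), 't': array([ 521.7747137 ,   23.14616851, 1182.37931669])}
top {'fx': 484.93731392971563, 'fy': 484.93731392971563, 'cx': 318.604019225809, 'cy': 235.01058242344874, 'R': array([[ 0.02626719, -0.99917478,  0.03098044],
       [-0.98945605, -0.03040235, -0.14160657],
       [ 0.14243159, -0.02693418, -0.98943812]]), 't': array([-22.78629418, 521.3525985 , 808.21273483])}
```

View pics/top0.png

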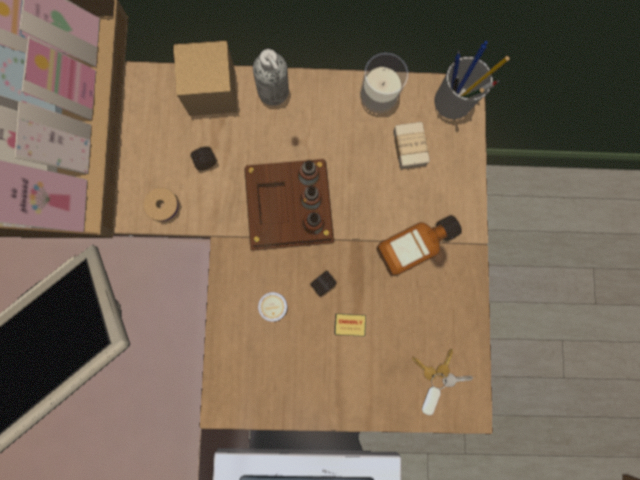

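View pics/side0.png

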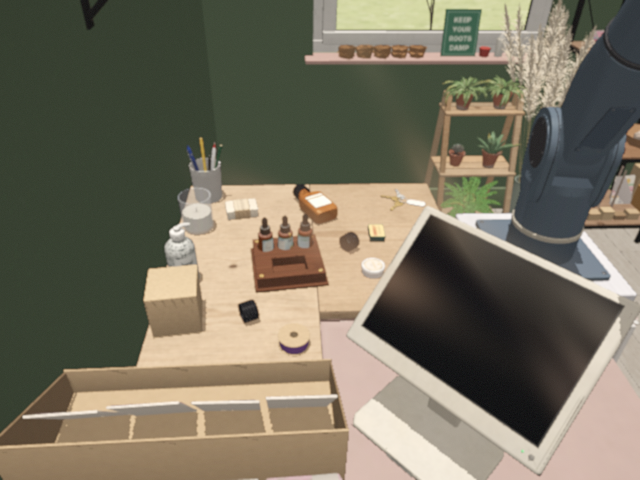

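```bash
cat > h.py <<'E'
import numpy as np, cv2
from rig import monitor,cams,bot
def cal(n):
    c=cams.get_calibration(n);return c,np.array(c['R']),np.array(c['t'])
def ray(n,p):
    c,R,t=cal(n);d=R.T@np.array([(p[0]-c['cx'])/c['fx'],(p[1]-c['cy'])/c['fy'],1]);return -R.T@t,d/np.linalg.norm(d)
def plane(n,p,z):
    o,d=ray(n,p);return o+d*(z-o[2])/d[2]
def tri(a,b):
    o1,d1=ray('top',a);o2,d2=ray('side',b)
    s=np.linalg.lstsq(np.c_[d1,-d2],o2-o1,rcond=None)[0];p,q=o1+s[0]*d1,o2+s[1]*d2
    return (p+q)/2,np.linalg.norm(p-q)
def proj(n,X):
    c,R,t=cal(n);v=R@np.array(X,float)+t;return v[0]/v[2]*c['fx']+c['cx'],v[1]/v[2]*c['fy']+c['cy']
E
python3 - <<'E'
from h import *
np.set_printoptions(precision=1,suppress=True)
for n in("top","side"):print(n,ray(n,(320,240))[0])
print("cap end",plane('top',(453,227),21),"body ctr",plane('top',(410,248),21))
for p in((246,166),(323,161),(332,243),(250,247)):print("stand corner",plane('top',p,34))
for a,b in(((128,345),(428,208)),((92,247),(350,350)),((92,247),(428,208)),((128,345),(620,295))):print("mon",tri(a,b))
for a,b in (((323,284),(349,241)),((203,158),(249,311))):print('decoy',tri(a,b))
print("box",tri((90,235),(338,365)),tri((127,0),(65,372)))
from scipy.spatial.transform import Rotation as R
print(R.from_rotvec(monitor.sense()['tcp_rot']).as_matrix())
c=np.array([proj('side',(172,652,231))]);print(c)
top=cv2.imread('pics/top0.png')[150:300,230:480];cv2.imwrite('pics/topc.png',cv2.resize(top,None,fx=3.2,fy=3.2,interpolation=cv2.INTER_CUBIC))
s=cv2.imread('pics/side0.png')[170:340,170:420];cv2.imwrite('pics/sidec.png',cv2.resize(s,None,fx=3.2,fy=3.2,interpolation=cv2.INTER_CUBIC))
E
```

```text
top [401.3  14.9 874.2]
side [571.3 919.3 706.6]
cap end [ 546.1 -249.6   21. ] body ctr [ 505.8 -171.8   21. ]
stand corner [642.3 124.4  34. ]
stand corner [656.4 -12.4  34. ]
stand corner [508.9 -31.8  34. ]
stand corner [497.6 110.6  34. ]
mon (array([347.3, 226.7, 263.6]), np.float64(1.0268041235654137))
mon (array([482.4, 361.8,  79.3]), np.float64(4.720496115271738))
mon (array([415.1, 278. , 304.2]), np.float64(96.56581287494032))
mon (array([222.9, 334.2, 192.3]), np.float64(277.6398317944319))
decoy (array([438.9, -18.6,  19.5]), np.float64(2.3048429454658823))
decoy (array([657.4, 204.4,  20. ]), np.float64(2.127747860806283))
box (array([503.4, 375.5,  60. ]), np.float64(6.894010686471831)) (array([947.5, 357.2,  39. ]), np.float64(2.0943262729879333))
[[-1.   0.3 -0. ]
 [ 0.3  1.  -0. ]
 [-0.  -0.  -1. ]]
[[690.8 458.5]]
```

View pics/topc.png

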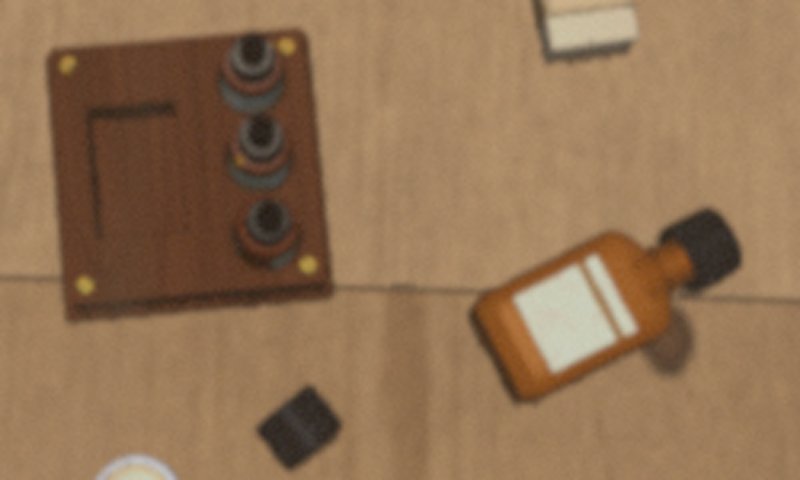

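View pics/sidec.png

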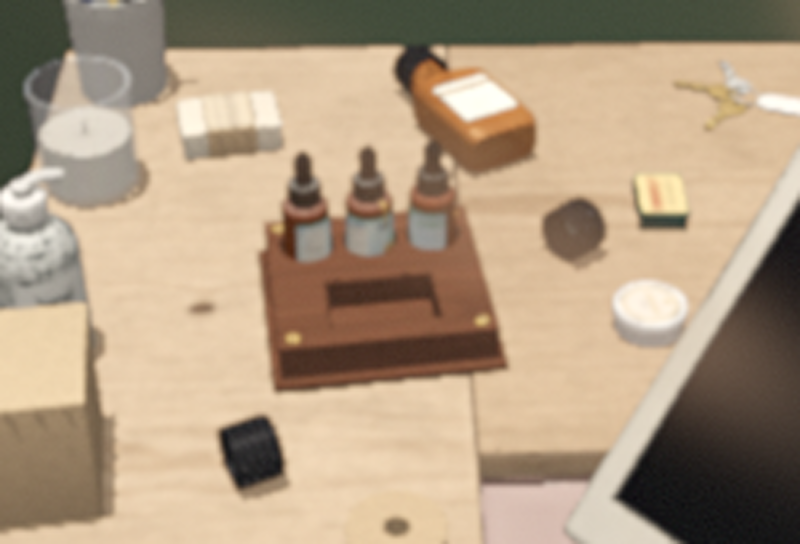

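```bash
python3 - <<'E'
import cv2,numpy as np
def f(n,y0,y1,x0,x1,s,o):
    i=cv2.imread(n)[y0:y1,x0:x1];i=cv2.resize(i,None,fx=s,fy=s,interpolation=cv2.INTER_CUBIC)
    i=np.clip((i.astype(float)-10)*2.5,0,255).astype('uint8');return i
a=f('pics/top0.png',155,255,240,340,5,'');b=f('pics/side0.png',225,295,245,330,6,'')
cv2.imwrite('pics/pt.png',a);cv2.imwrite('pics/ps.png',b)
E
```

```text
(no output)
```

View pics/pt.png

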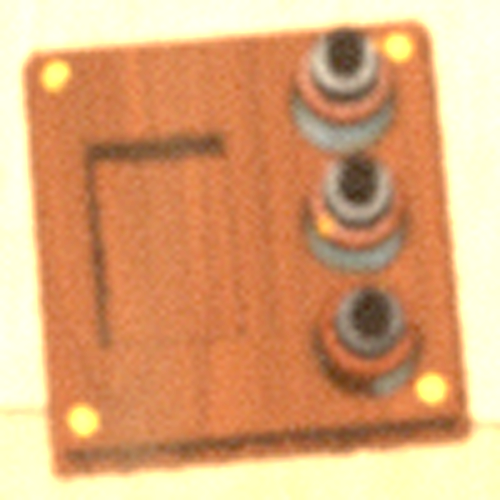

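View pics/ps.png

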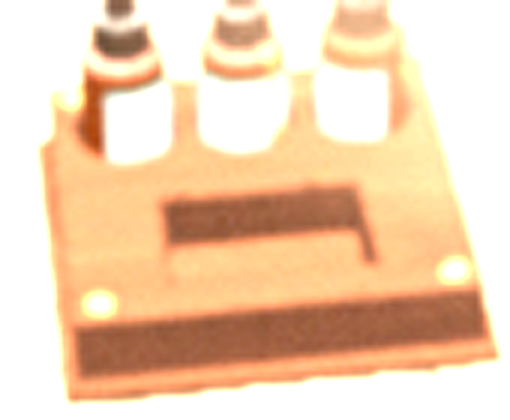

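```bash
python3 - <<'E'
from h import *
np.set_printoptions(precision=1,suppress=True)
T=lambda p:plane('top',(p[0]/5+240,p[1]/5+155),34)[:2]
S=lambda p:plane('side',(p[0]/6+245,p[1]/6+225),34)[:2]
st=[T(p) for p in((55,75),(398,47),(83,420),(430,388))]
print('studs',st,'ctr',np.mean(st,0))
sd=[S(p) for p in((98,304),(455,270),(70,101))];print('side studs',sd)
print('pocket top',[T(p) for p in((88,142),(222,133),(104,347))])
print('pocket side',[S(p) for p in((162,203),(358,187),(376,263),(168,283))])
d=(st[1]-st[0]+st[3]-st[2]);e=st[0]-st[2]+st[1]-st[3];print('x dir',d/np.linalg.norm(d),'y dir',e/np.linalg.norm(e))
# flask
for n in('top','side'):
    im=cv2.imread(f'pics/{n}0.png');h=cv2.cvtColor(im,cv2.COLOR_BGR2HSV)
    m=cv2.inRange(h,(5,150,60),(20,255,255))
    k,l,s,c=cv2.connectedComponentsWithStats(m)
    for i in range(1,k):
        if s[i,4]>200:print(n,s[i],c[i])
E
```

```text
studs [array([635.3, 115.2]), array([649.9,  -6.4]), array([512. ,  99.8]), array([527. , -20.9])] ctr [581.   46.9]
side studs [array([635.4, 116.4]), array([512.1, 101.8]), array([650.4,  -1.8])]
pocket top [array([611.3, 102.5]), array([616.2,  55.2]), array([537.9,  93.6])]
pocket side [array([614.7,  61. ]), array([544.4,  53.7]), array([539.4,  97.1]), array([611.7, 105.8])]
x dir [ 0.1 -1. ] y dir [1.  0.1]
top [278 183  40  53 517] [293.9 212.4]
top [ 378  223   69   52 1167] [412.7 246.3]
```

```bash
python3 - <<'E'
from h import *
np.set_printoptions(precision=1,suppress=True)
T=lambda p,z=21:plane('top',(p[0]/3.2+230,p[1]/3.2+150),z)[:2]
S=lambda p,z=21:plane('side',(p[0]/3.2+170,p[1]/3.2+170),z)[:2]
print('cap outer mid',T((727,235)),'cap inner mid',T((678,258)),'neck',T((675,262)))
print('base low corners z10',T((473,308),10),T((522,402),10))
im=cv2.imread('pics/top0.png');h=cv2.cvtColor(im,cv2.COLOR_BGR2HSV)
m=cv2.inRange(h,(5,120,60),(20,255,255));l=cv2.connectedComponents(m)[1]
m=(l==l[260,395]).astype('uint8') if l[260,395] else m*0
cs=max(cv2.findContours(m,0,2)[0],key=cv2.contourArea)
r=cv2.minAreaRect(cs);print(r)
for p in cv2.boxPoints(r):print(p,plane('top',p,21)[:2])
g=cv2.cvtColor(im,cv2.COLOR_BGR2GRAY)
m2=np.zeros_like(m);m2[205:250,430:475]=(g[205:250,430:475]<60);cs=max(cv2.findContours(m2,0,2)[0],key=cv2.contourArea)
r=cv2.minAreaRect(cs);print('cap',r,plane('top',r[0],21)[:2])
for p in cv2.boxPoints(r):print(p,plane('top',p,21)[:2])
im=cv2.imread('pics/side0.png');s=im[170:240,280:350];cv2.imwrite('pics/fl.png',cv2.resize(s,None,fx=8,fy=8,interpolation=cv2.INTER_CUBIC))
E
```

```text
cap outer mid [ 552.9 -257.3] cap inner mid [ 538.9 -229.4] neck [ 536.6 -227.7]
base low corners z10 [ 508.6 -115.9] [ 456.5 -143.9]
((413.948486328125, 246.634033203125), (40.918453216552734, 70.46502685546875), 66.03751373291016)
[373.4 242.2] [ 514.1 -106.4]
[437.8 213.6] [ 569.7 -222.4]
[454.5 251. ] [ 502.7 -251.7]
[390.1 279.6] [ 448.6 -136.5]
cap ((449.00006103515625, 227.50003051757812), (20.57182502746582, 19.230182647705078), 63.43495178222656) [ 545.  -242.4]
[435.8 222.6] [ 553.2 -218.6]
[453. 214.] [ 569.9 -250. ]
[462.2 232.4] [ 536.8 -266.2]
[445. 241.] [ 520.3 -234.9]
```

View pics/fl.png

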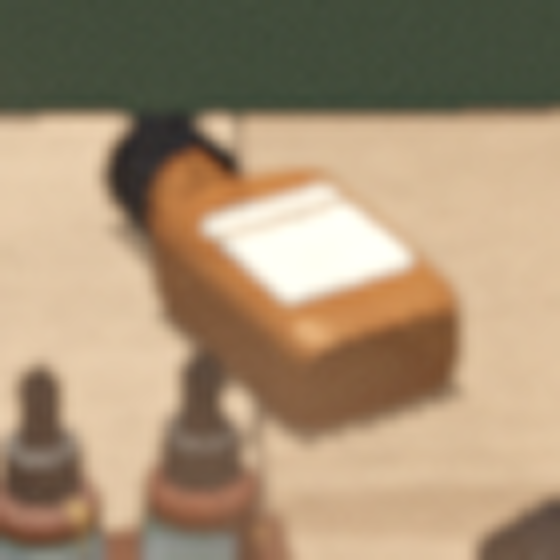

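Request:
{"op": "jog_arm", "data": {
  "targets": [
    [0,0,1,0],
    [0,0,2,0],
    [0,0,3,0],
    [0,0,4,0],
    [0,0,4.5,0],
    [0,0,4.5,0]
  ],
  "gripper": 1
}}

```text
t: 0.7
tool_pos: [172.2, 653.1, 413.8]
tcp_rot: [0.404, 3.115, 0.006]
ft_force: [0.4, -0.3, -0.9]
gripper_width: 85.1
```

Request:
{"op": "jog_arm", "data": {
  "targets": [
    [0.9,-0.5,0,0],
    [1.8,-1.0,0,0],
    [2.7,-1.6,0,0],
    [3.6,-2.2,0,0],
    [4.5,-2.8,0,0],
    [5.4,-3.4,0,-0.5],
    [6.3,-4.0,0,-1],
    [7.0,-4.7,0,-1.5],
    [7.5,-5.5,0,-2],
    [8.0,-6.3,0,-2.5],
    [8.5,-7.2,0,-3],
    [9.0,-8.1,0,-3.5]
  ]
}}

```text
t: 1.9
tool_pos: [532.5, 327.5, 412.4]
tcp_rot: [-0.968, -2.988, -0.003]
ft_force: [0.2, 0.0, 1.0]
gripper_width: 86.0
```

Request:
{"op": "jog_arm", "data": {
  "targets": [
    [0.1,-1.2,0,-0.5],
    [0.2,-2.4,0,-1],
    [0.3,-3.6,0,-1.5],
    [0.4,-4.8,0,-2],
    [0.5,-6.0,0,-2.5],
    [0.5,-7.2,0,-3],
    [0.5,-8.4,0,-3.5],
    [0.5,-9.6,0,-4],
    [0.5,-10.8,0,-4.5],
    [0.5,-12.0,-0.5,-4.5],
    [0.5,-13.2,-1,-4.5],
    [0.5,-14.4,-2,-4.5]
  ]
}}

```text
t: 3.1
tool_pos: [552.0, -238.7, 341.9]
tcp_rot: [1.64, 2.678, 0.002]
ft_force: [-0.0, 1.0, -0.2]
gripper_width: 85.5
```

```bash
python3 - <<'E'
from h import *
s=monitor.sense();print(s['t'],s['tool_pos'],s['tcp_rot'],s['joint_positions'])
E
```

```text
3.1 [ 552.04952784 -238.67733134  341.9359125 ] [1.64003465e+00 2.67775381e+00 2.34929612e-03] [ 0.04084374  0.41856781  0.45935983  1.47005267 -0.18980685  1.29523778
  0.98896686]
```

Request:
{"op": "jog_arm", "data": {
  "targets": [
    [0,-0.3,-1,0],
    [0,-0.5,-2,0],
    [0.03,-0.5,-3,0],
    [0.03,-0.5,-4,0],
    [0.03,-0.5,-5,0],
    [0.03,-0.5,-6,0],
    [0.03,-0.5,-6.5,0],
    [0.03,-0.5,-7,0],
    [0.03,-0.5,-7,0]
  ]
}}

```text
t: 4.0
tool_pos: [550.8, -257.5, 58.5]
tcp_rot: [-1.638, -2.675, -0.0]
ft_force: [0.1, 0.6, -0.6]
gripper_width: 85.2
```

```bash
cat > snap.py <<'E'
import sys
from h import *
i=sys.argv[1]
X=monitor.sense()['tool_pos']
for n in("side","top"):
    im=cams.get_image(n)[:,:,::-1].copy();cv2.imwrite(f"pics/{n}{i}.png",im)
    u,v=map(int,proj(n,X));w=75
    x0=max(0,min(640-2*w,u-w));y0=max(0,min(480-2*w,v-w))
    c=cv2.resize(im[y0:y0+2*w,x0:x0+2*w],(400,400),interpolation=cv2.INTER_CUBIC)
    if n=="side":a=c;print('side',x0,y0)
    else:print('top',x0,y0,'scale 2.667')
cv2.imwrite(f"pics/z{i}.png",np.hstack([a,c]))
E
python3 snap.py 1
```

```text
side 223 101
top 389 146 scale 2.667
```

View pics/z1.png

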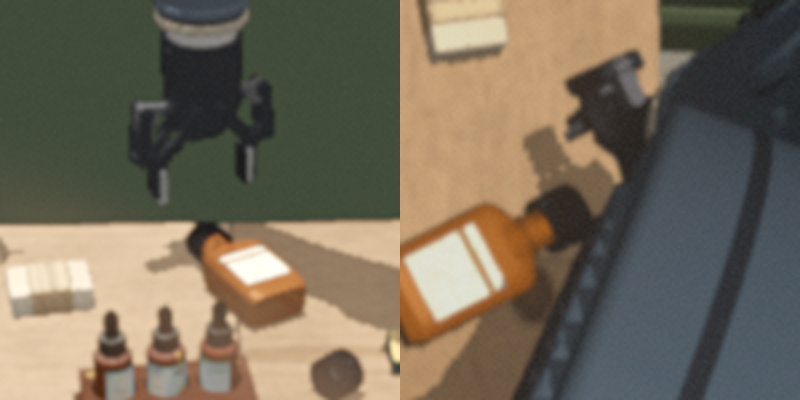

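Request:
{"op": "jog_arm", "data": {
  "targets": [
    [0.05,-0.02,-0.7,0],
    [0.05,-0.02,-1.2,0],
    [0.05,-0.02,-1.4,0],
    [0.05,-0.02,-1.4,0]
  ]
}}

```text
t: 4.5
tool_pos: [554.4, -259.4, 5.6]
tcp_rot: [-1.641, -2.678, -0.001]
ft_force: [-0.0, -0.4, 0.1]
gripper_width: 85.1
```

Request:
{"op": "jog_arm", "data": {
  "targets": [
    [0,0,0,0],
    [0,0,0,0],
    [0,0,0,0],
    [0,0,0,0],
    [0,0,0,0],
    [0,0,0,0],
    [0,0,0,0],
    [0,0,0,0]
  ],
  "gripper": -0.2
}}

```text
t: 5.3
tool_pos: [555.0, -259.8, 6.0]
tcp_rot: [1.641, 2.678, 0.001]
ft_force: [2.0, -2.5, 4.5]
gripper_width: 36.5
```

```bash
python3 snap.py 2; python3 -c "
from h import *
print(monitor.sense())"
```

```text
side 222 118
top 380 148 scale 2.667
{'t': 5.4, 'joint_positions': array([ 0.18338561,  0.77549819,  0.29222777,  1.83079157, -0.37314128,
        0.58852139,  1.18090173]), 'dq': array([ 0.00098312,  0.00077143, -0.00159414, -0.00063659, -0.00012104,
        0.0003837 , -0.00090291]), 'joint_torque': array([-5.67516871e-01, -7.25583816e+01,  7.25317955e+00, -1.35476375e+01,
        3.22752132e-02,  9.64074545e-01,  2.56949075e-02]), 'tool_pos': array([ 554.93626463, -259.76689641,    5.94235517]), 'tcp_rot': array([1.64101911e+00, 2.67806608e+00, 1.29677392e-03]), 'ft_force': array([ 2.09316808, -1.72669691,  5.06715496]), 'wrist_torque': array([-0.3296709 , -0.48504392, -0.03746973]), 'gripper_width': 36.84245388441722}
```

View pics/z2.png

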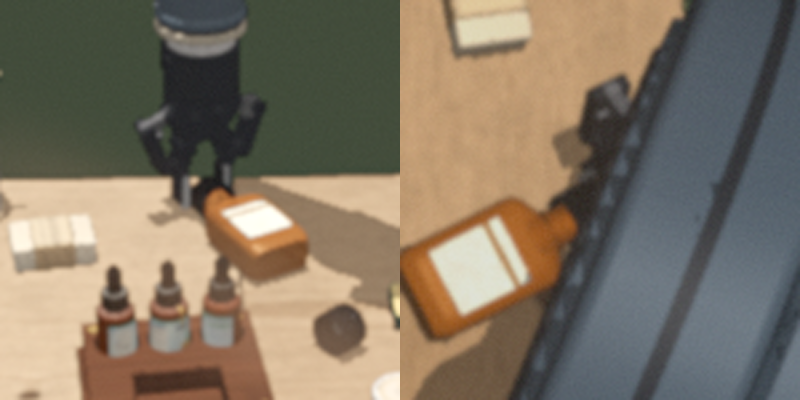

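Request:
{"op": "jog_arm", "data": {
  "targets": [
    [0,0,0.3,0],
    [0,0,0.8,0],
    [0,0,1.5,0],
    [0,0,2.2,0],
    [0,0,2.2,0],
    [0,0,2.2,0]
  ]
}}

```text
t: 6.0
tool_pos: [554.8, -259.5, 94.3]
tcp_rot: [1.641, 2.678, 0.002]
ft_force: [-0.4, -1.0, -1.4]
gripper_width: 35.7
```

```bash
python3 snap.py 3; python3 -c "
from h import *
s=monitor.sense();print(s['wrist_torque'],s['ft_force'],s['gripper_width'])"
```

```text
side 222 88
top 397 139 scale 2.667
[-0.24423618 -0.23764289  0.00889056] [ 1.67351583 -0.51853001 -1.52987219] 35.585611121643765
```

View pics/z3.png

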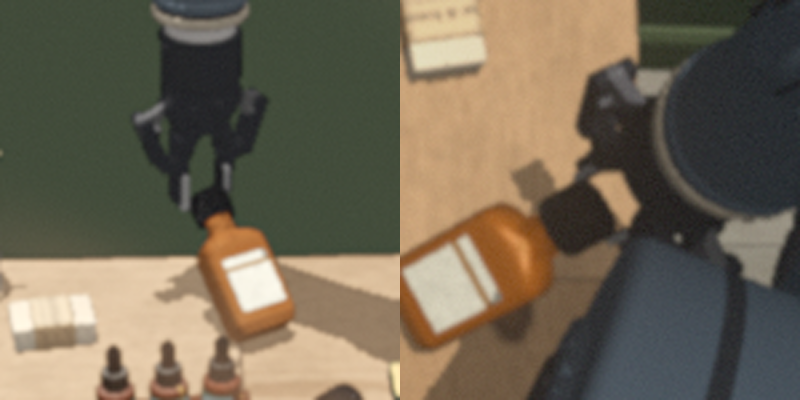

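Request:
{"op": "jog_arm", "data": {
  "targets": [
    [-0.08,0.15,0.15,0],
    [-0.15,0.3,0.27,0],
    [-0.28,0.55,0.4,0],
    [-0.41,0.8,0.53,0],
    [-0.55,1.08,0.64,0],
    [-0.69,1.35,0.72,0],
    [-0.69,1.35,0.72,0]
  ]
}}

```text
t: 6.8
tool_pos: [526.1, -202.9, 122.3]
tcp_rot: [-1.637, -2.679, -0.003]
ft_force: [-0.5, 0.2, -1.9]
gripper_width: 35.4
```

```bash
python3 snap.py 4; python3 -c "
from h import *
s=monitor.sense();print(s['wrist_torque'],s['ft_force'],s['gripper_width'])"
```

```text
side 234 89
top 368 153 scale 2.667
[-0.2310507  -0.04499409  0.07432217] [-0.50717315 -1.11534509 -2.5532535 ] 35.42720182324745
```

View pics/z4.png

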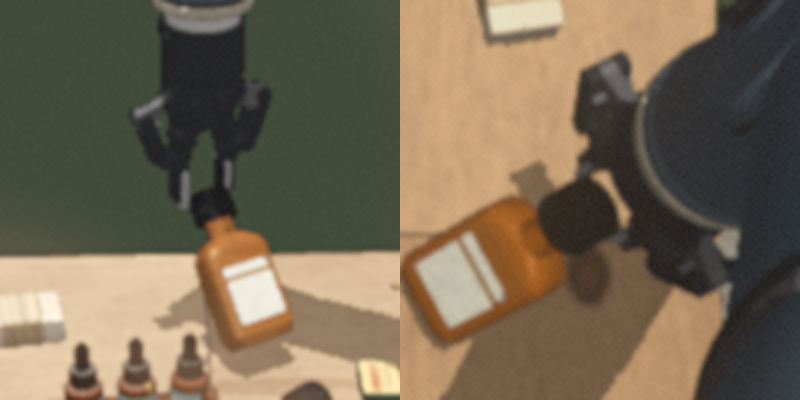

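```bash
python3 - <<'E'
from h import *
T=lambda x,y:((x-400)/2.667+368,y/2.667+153)
S=lambda x,y:(x/2.667+234,y/2.667+89)
print('cap',tri(T(578,215),S(214,208)))
print('label far-L/R',tri(T(480,237),S(222,270)),tri(T(507,290),S(270,258)))
print('label near',tri(T(415,270),S(236,322)),tri(T(440,328),S(290,300)))
E
```

```text
cap (array([ 515.57790177, -188.64056809,  122.26378785]), np.float64(3.7393679369691304))
label far-L/R (array([ 507.92143502, -137.89775775,   85.57551605]), np.float64(0.8938087067903696)) (array([ 469.24108023, -152.47670395,   90.38741925]), np.float64(10.96052517600633))
label near (array([ 493.23030233, -103.26422102,   51.05686114]), np.float64(7.529993962163256)) (array([ 449.78505896, -116.07222266,   66.79806939]), np.float64(4.066876181854856))
```

Request:
{"op": "jog_arm", "data": {
  "targets": [
    [0.2,0.1,0,-0.4],
    [0.5,0.3,0,-0.9],
    [0.8,0.5,0,-1.5],
    [1.1,0.7,0,-2.1],
    [1.35,0.85,0,-2.7],
    [1.5,0.9,-0.1,-3.2],
    [1.5,0.9,-0.2,-3.33],
    [1.5,0.9,-0.2,-3.33]
  ]
}}

```text
t: 7.7
tool_pos: [586.2, -169.4, 113.2]
tcp_rot: [-2.079, -2.354, 0.001]
ft_force: [-1.1, -0.9, -2.8]
gripper_width: 35.2
```

```bash
python3 snap.py 5; python3 -c "
from h import *
s=monitor.sense();print(s['wrist_torque'],s['ft_force'],s['gripper_width'])"
```

```text
side 209 99
top 345 117 scale 2.667
[-0.11775788  0.03573955  0.02727414] [ 0.39199626 -0.36974047 -2.46345526] 35.33106317792726
```

View pics/z5.png

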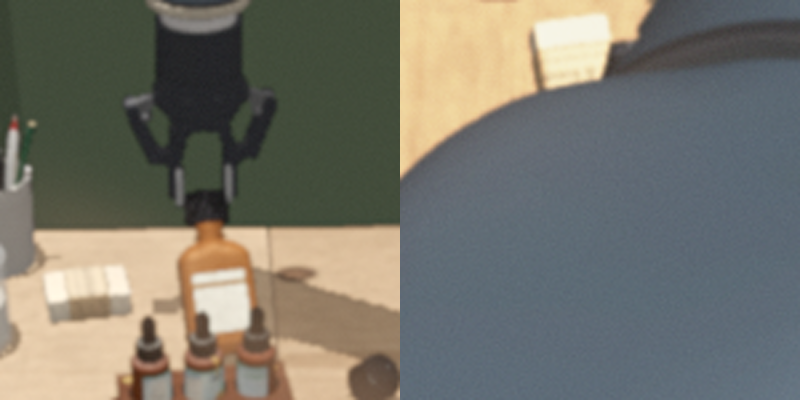

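```bash
cat > ax.py <<'E'
from h import *
# intersect side pixel with vertical plane through P normal nrm
def vp(n,px,P,nrm):
    o,d=ray(n,px);s=np.dot(np.array(P)-o,nrm)/np.dot(d,nrm);return o+s*d
E
python3 - <<'E'
from ax import *
S=lambda x,y:(x/2.667+209,y/2.667+99)
u=np.array([.121,-.993,0]);nr=np.array([.993,.121,0])
# use plane perpendicular constraint: side cam looks along -y mostly => ill-conditioned for in-plane; print cam dir dot
o,d=ray('side',S(220,275));print(d, d@nr,d@u)
E
```

```text
[-3.21974416e-04 -8.50601297e-01 -5.25811115e-01] -0.10324247758679142 0.8446081294624987
```

Request:
{"op": "jog_arm", "data": {
  "targets": [
    [-0.02,0.15,0.4,0],
    [-0.08,0.7,0.5,0],
    [-0.15,1.3,0.5,0],
    [-0.2,1.7,0.5,0],
    [-0.24,2.0,0.58,0],
    [-0.28,2.25,0.66,0],
    [-0.3,2.45,0.72,0],
    [-0.32,2.65,0.78,0],
    [-0.34,2.8,0.82,0],
    [-0.34,2.8,0.82,0]
  ]
}}

```text
t: 8.8
tool_pos: [572.6, -56.7, 146.8]
tcp_rot: [-2.078, -2.355, -0.001]
ft_force: [-0.3, 0.3, -2.2]
gripper_width: 34.6
```

```bash
python3 snap.py 6; python3 -c "
from h import *
s=monitor.sense();print(s['wrist_torque'],s['ft_force'],s['gripper_width'])"
```

```text
side 215 110
top 278 118 scale 2.667
[-0.12802399 -0.02261082 -0.02245107] [ 1.56357275 -0.61343395 -2.24807755] 34.93665832755668
```

View pics/z6.png

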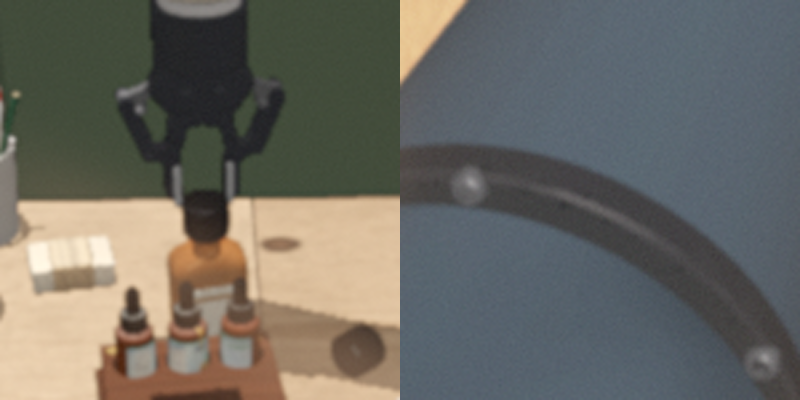

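```bash
python3 - <<'E'
from h import *
a=[]
for i in range(4):
    im=cams.get_image('side');s=monitor.sense();a.append(np.r_[s['wrist_torque'],s['ft_force'],s['gripper_width']])
print(np.round(a,3))
c=im[150:270,250:340,::-1];cv2.imwrite('pics/s6.png',cv2.resize(c,None,fx=5,fy=5,interpolation=cv2.INTER_CUBIC))
E
```

```text
[[-1.6500e-01 -2.0000e-02 -7.9000e-02  7.2000e-02 -2.9000e-02 -3.2910e+00
   3.4898e+01]
 [-7.4000e-02 -7.8000e-02  3.0000e-02  5.3000e-01 -2.0400e-01 -2.7880e+00
   3.4772e+01]
 [-1.6800e-01 -4.0000e-02  1.3000e-02 -2.5800e-01 -4.7500e-01 -1.8960e+00
   3.4733e+01]
 [-2.1600e-01 -5.1000e-02 -3.0000e-03 -3.3500e-01 -8.2600e-01 -2.0250e+00
   3.4593e+01]]
```

View pics/s6.png

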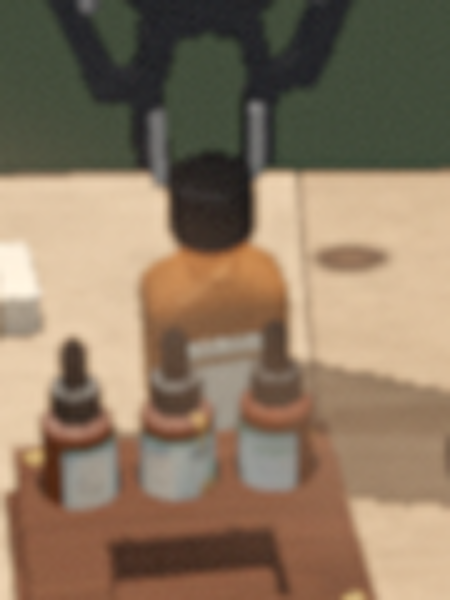

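Request:
{"op": "jog_arm", "data": {
  "targets": [
    [0,0,-0.1,0],
    [0,0,-0.2,0],
    [0,0,-0.2,0]
  ]
}}

```text
t: 9.4
tool_pos: [572.2, -58.2, 137.8]
tcp_rot: [-2.08, -2.353, 0.001]
ft_force: [0.9, -0.4, -3.1]
gripper_width: 35.0
```

Request:
{"op": "jog_arm", "data": {
  "targets": [
    [0,0,-0.06,0],
    [0,0,-0.12,0],
    [0,0,-0.12,0]
  ]
}}

```text
t: 9.7
tool_pos: [572.7, -58.8, 133.6]
tcp_rot: [-2.081, -2.353, 0.0]
ft_force: [-0.7, -1.3, 5.8]
gripper_width: 34.9
```

```bash
python3 - <<'E'
from h import *
a=[]
for i in range(3):
    im=cams.get_image('side');s=monitor.sense();a.append(np.r_[s['wrist_torque'],s['ft_force'],s['gripper_width']])
print(np.round(a,3))
c=im[150:270,250:340,::-1];cv2.imwrite('pics/s7.png',cv2.resize(c,None,fx=5,fy=5,interpolation=cv2.INTER_CUBIC))
E
```

```text
[[-2.6300e-01  2.0700e-01  1.7000e-02 -1.7050e+00 -1.5410e+00  5.7730e+00
   3.5139e+01]
 [-3.1400e-01  2.6700e-01 -1.7000e-02 -1.0490e+00 -1.6660e+00  6.0100e+00
   3.4857e+01]
 [-2.7700e-01  2.8600e-01  4.1000e-02 -9.7100e-01 -7.7400e-01  4.8070e+00
   3.4654e+01]]
```

View pics/s7.png

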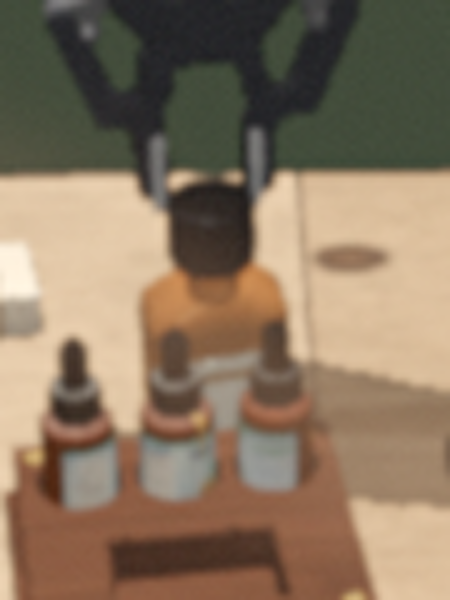

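Request:
{"op": "jog_arm", "data": {
  "targets": [
    [0,0,0.06,0],
    [0,0,0.06,0]
  ]
}}

```text
t: 10.05
tool_pos: [572.8, -58.9, 136.5]
tcp_rot: [2.081, 2.353, 0.0]
ft_force: [0.3, -0.2, -2.2]
gripper_width: 34.9
```

```bash
python3 - <<'E'
from h import *
a=[]
for i in range(2):
    im=cams.get_image('side');s=monitor.sense();a.append(np.r_[s['wrist_torque'],s['ft_force'],s['gripper_width']])
print(np.round(a,3))
c=im[150:270,250:340,::-1];cv2.imwrite('pics/s8.png',cv2.resize(c,None,fx=5,fy=5,interpolation=cv2.INTER_CUBIC))
E
```

```text
[[-2.7500e-01 -5.0000e-03 -2.0000e-02 -4.8000e-01 -4.8600e-01  1.0850e+00
   3.4710e+01]
 [-2.1700e-01  3.3000e-02 -2.6000e-02 -3.6000e-01 -2.4900e-01  1.0000e+00
   3.4748e+01]]
```

View pics/s8.png

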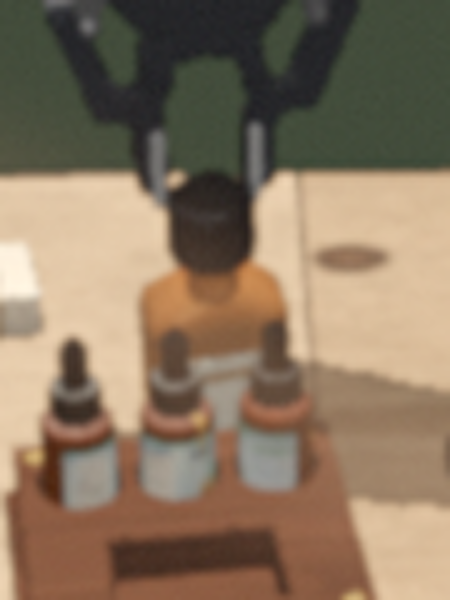

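```bash
python3 - <<'E'
from ax import *
S=lambda x,y:(x/5+250,y/5+150)
Y=np.array([0,1,0])
for nm,p,y in(('captop c',(211,187),-59),('captop c',(211,187),-65),('cap bottom front',(211,275),-39),('shoulder/neck front',(211,297),-46),('label top',(228,362),-38),('bodytop edge',(211,268),-59)):
    print(nm,vp('side',S(*p),(0,y,0),Y).round(1))
# label pos along axis from initial picture
import numpy as np
for n,p in(('top',(597/3.2+230,256/3.2+150)),('top',(630,335))):
    pass
a=plane('top',((590+637)/2/3.2+230,(256+333)/2/3.2+150),42)[:2];b=plane('top',((515+550)/2/3.2+230,(297+373)/2/3.2+150),42)[:2]
u=np.array([.454,-.891]);print('label ends along axis',132+(a-np.array([545,-242.4]))@u,132+(b-np.array([545,-242.4]))@u)
E
```

```text
captop c [568.8 -59.  140.1]
captop c [568.8 -65.  136.6]
cap bottom front [569.4 -39.  106.7]
shoulder/neck front [569.6 -46.   90.6]
label top [562.3 -38.   60.5]
bodytop edge [569.4 -59.   97.9]
label ends along axis 69.41621023753278 19.335501863522254
```

Request:
{"op": "jog_arm", "data": {
  "targets": [
    [0,0,0,0],
    [0,0,0,0],
    [0,0,0,0]
  ],
  "gripper": 0.5
}}

```text
t: 10.45
tool_pos: [572.7, -58.4, 136.0]
tcp_rot: [-2.081, -2.353, -0.0]
ft_force: [0.8, -0.1, 0.1]
gripper_width: 64.0
```

Request:
{"op": "jog_arm", "data": {
  "targets": [
    [0,0,0.4,0],
    [0,0,0.8,0],
    [0,0,0.8,0]
  ]
}}

```text
t: 10.75
tool_pos: [573.8, -58.7, 169.7]
tcp_rot: [2.08, 2.352, 0.003]
ft_force: [0.1, -0.2, 0.4]
gripper_width: 63.9
```

```bash
python3 - <<'E'
from h import *
im=cams.get_image('side')
c=im[120:270,250:340,::-1];cv2.imwrite('pics/s9.png',cv2.resize(c,None,fx=4,fy=4,interpolation=cv2.INTER_CUBIC))
E
```

```text
(no output)
```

View pics/s9.png

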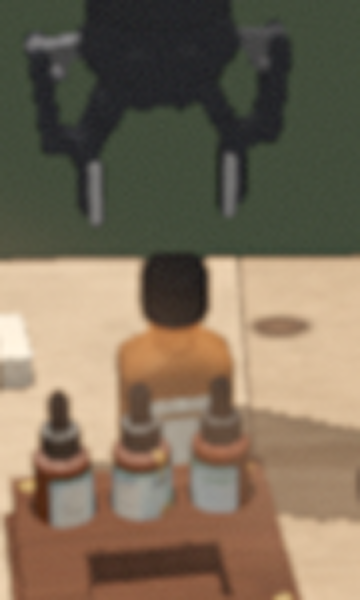

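Request:
{"op": "jog_arm", "data": {
  "targets": [
    [0,-0.5,0.5,0],
    [0,-1.5,1,0],
    [0,-2.7,1.5,0],
    [0,-3.9,1.5,0],
    [0,-5.1,1.5,0],
    [0,-6.2,1.5,0],
    [0,-6.2,1.5,0]
  ]
}}

```text
t: 11.5
tool_pos: [570.4, -314.2, 227.8]
tcp_rot: [2.09, 2.343, -0.005]
ft_force: [-1.0, -1.3, -0.5]
gripper_width: 64.4
```

```bash
python3 - <<'E'
from h import *
o=[]
for n in('side','top'):
    im=cams.get_image(n)[:,:,::-1].copy();cv2.imwrite(f'pics/{n}10.png',im)
    x0,y0=(240,150) if n=='side' else (280,150)
    o.append(cv2.resize(im[y0:y0+110,x0:x0+80],(400,550),interpolation=cv2.INTER_CUBIC))
o=np.hstack(o);cv2.imwrite('pics/z10.png',np.clip(o*1.5,0,255).astype('uint8'))
E
```

```text
(no output)
```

View pics/z10.png

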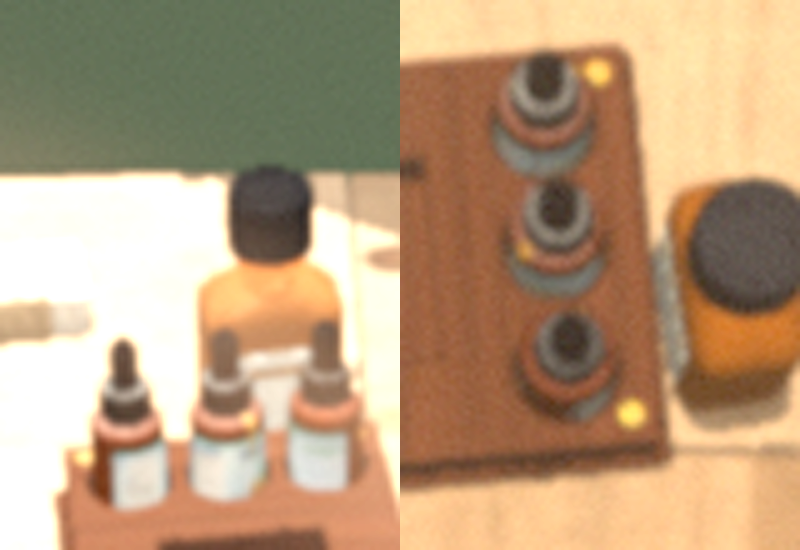

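```bash
python3 - <<'E'
from h import *
print(plane('top',(349.6,199.4),147),plane('side',(294,186.6),147),tri((349.6,199.4),(294,186.6)))
im=cv2.imread('pics/top10.png');cv2.imwrite('pics/t10.png',cv2.resize(im[170:250,320:400],None,fx=7,fy=7,interpolation=cv2.INTER_CUBIC))
E
```

```text
[562.67710006 -51.06712274 147.        ] [564.84946633 -50.45956422 147.        ] (array([563.87300861, -51.29725706, 146.20937539]), np.float64(2.0116782239751485))
```

View pics/t10.png

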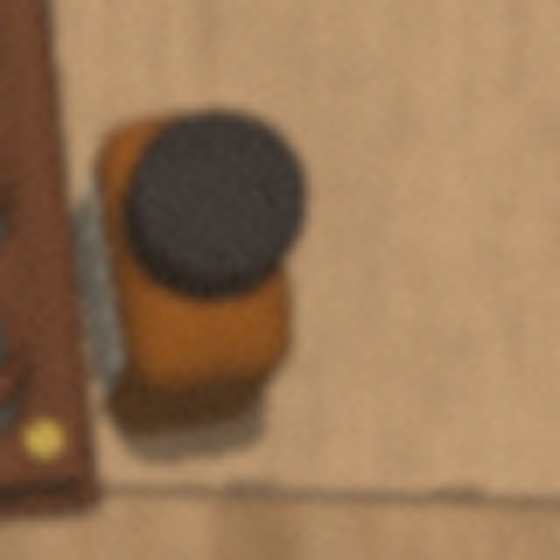

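Request:
{"op": "jog_arm", "data": {
  "targets": [
    [0,1,0,0],
    [0,2.2,0,0],
    [-0.05,3.4,0,0],
    [-0.1,4.6,0,0],
    [-0.1,5.8,-0.2,0],
    [-0.1,6.4,-0.4,0],
    [-0.1,6.58,-0.5,0],
    [-0.1,6.58,-0.5,0],
    [-0.1,6.58,-0.5,0]
  ]
}}

```text
t: 12.5
tool_pos: [568.3, -45.3, 207.5]
tcp_rot: [-2.084, -2.35, -0.0]
ft_force: [-0.4, -0.0, -0.6]
gripper_width: 64.2
```

```bash
python3 - <<'E'
from h import *
im=cams.get_image('side')[:,:,::-1];s=monitor.sense();print(s['tool_pos'],s['tcp_rot'],s['gripper_width'],proj('side',s['tool_pos']))
c=im[100:220,240:350];cv2.imwrite('pics/s11.png',np.clip(cv2.resize(c,None,fx=5,fy=5,interpolation=cv2.INTER_CUBIC)*1.5,0,255).astype('uint8'))
E
```

```text
[568.42926819 -45.9149684  207.75015449] [2.08562033e+00 2.34890577e+00 7.93983112e-04] 64.06035838335056 (np.float64(292.02027052683457), np.float64(162.7328516872022))
```

View pics/s11.png

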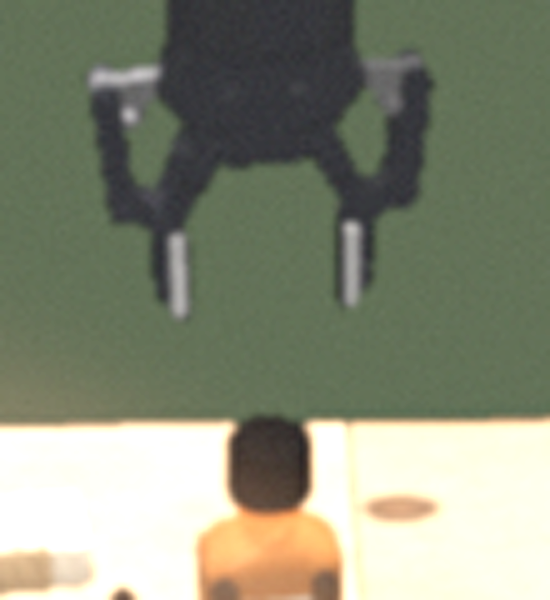

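Request:
{"op": "jog_arm", "data": {
  "targets": [
    [-0.06,-0.13,-0.5,0],
    [-0.06,-0.13,-1.2,0],
    [-0.06,-0.13,-1.8,0],
    [-0.06,-0.13,-2.15,0],
    [-0.06,-0.13,-2.25,0],
    [-0.06,-0.13,-2.25,0]
  ]
}}

```text
t: 13.15
tool_pos: [566.0, -52.4, 117.8]
tcp_rot: [2.088, 2.347, -0.0]
ft_force: [-0.0, -0.2, -0.6]
gripper_width: 64.1
```

Request:
{"op": "jog_arm", "data": {
  "targets": [
    [0,0,0,0],
    [0,0,0,0],
    [0,0,0,0],
    [0,0,0,0],
    [0,0,0,0],
    [0,0,0,0]
  ],
  "gripper": -0.3
}}

```text
t: 13.75
tool_pos: [566.8, -52.9, 119.0]
tcp_rot: [2.087, 2.345, 0.002]
ft_force: [-0.1, -0.7, 5.8]
gripper_width: 38.7
```

```bash
python3 - <<'E'
from h import *
im=cams.get_image('side')[:,:,::-1];s=monitor.sense();print(s['tool_pos'],s['ft_force'],s['wrist_torque'],s['gripper_width'],proj('side',s['tool_pos']))
c=im[140:260,240:350];cv2.imwrite('pics/s12.png',np.clip(cv2.resize(c,None,fx=5,fy=5,interpolation=cv2.INTER_CUBIC)*1.5,0,255).astype('uint8'))
E
```

```text
[566.82629314 -52.87443906 118.9409897 ] [ 0.29755599 -1.50997034  6.51783976] [-0.27616121  0.04085316  0.00303855] 38.62955401058793 (np.float64(293.2392240310935), np.float64(197.00886837899165))
```

View pics/s12.png

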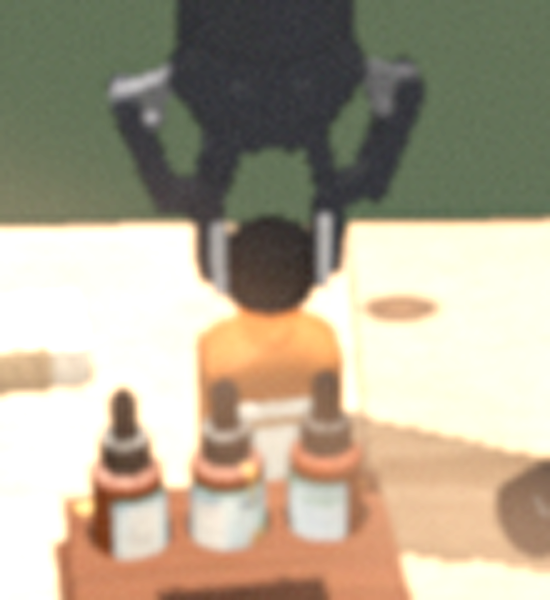

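Request:
{"op": "jog_arm", "data": {
  "targets": [
    [0,0,0.15,0],
    [0,0,0.4,0],
    [0,0,0.8,0],
    [0,0,1.2,0],
    [0,0,1.6,0],
    [0,0,2.0,0],
    [0,0,2.4,0],
    [0,0,2.8,0],
    [0,0,3.1,0],
    [0,0,3.25,0],
    [0,0,3.3,0],
    [0,0,3.3,0]
  ]
}}

```text
t: 15.0
tool_pos: [566.6, -52.8, 250.8]
tcp_rot: [2.087, 2.346, 0.002]
ft_force: [0.6, 0.3, -2.5]
gripper_width: 38.8
```

```bash
python3 - <<'E'
from h import *
im=cams.get_image('side')[:,:,::-1];s=monitor.sense();print(s['tool_pos'],s['ft_force'],s['wrist_torque'],s['gripper_width'],proj('side',s['tool_pos']))
c=im[90:240,240:350];cv2.imwrite('pics/s13.png',np.clip(cv2.resize(c,None,fx=4,fy=4,interpolation=cv2.INTER_CUBIC)*1.5,0,255).astype('uint8'))
E
```

```text
[566.51492729 -52.77267131 250.4496597 ] [-1.02929742 -0.14722255 -2.42112204] [ 0.00794275 -0.00769856 -0.01832515] 38.602873958842835 (np.float64(292.63433445960135), np.float64(142.75472354087435))
```

View pics/s13.png

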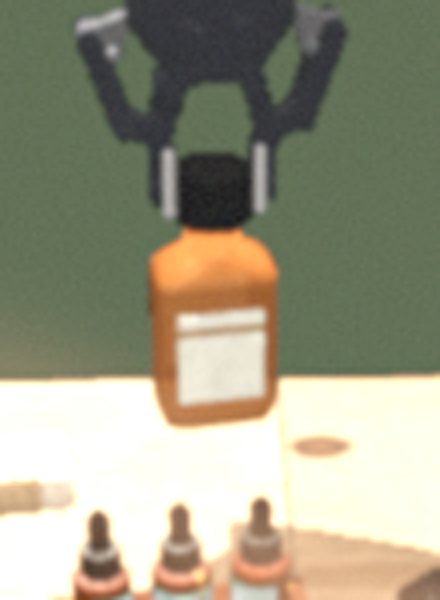

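Request:
{"op": "jog_arm", "data": {
  "targets": [
    [0.02,0.15,0,0],
    [0.05,0.4,0,0],
    [0.09,0.8,0,0],
    [0.13,1.2,0,0],
    [0.17,1.6,0,0],
    [0.21,2.0,0,0],
    [0.26,2.4,0,0],
    [0.3,2.75,0,0],
    [0.33,3.0,0,0],
    [0.34,3.1,0,0],
    [0.34,3.15,0,0],
    [0.34,3.15,0,0]
  ]
}}

```text
t: 16.25
tool_pos: [580.1, 72.8, 250.5]
tcp_rot: [2.088, 2.345, 0.001]
ft_force: [1.3, -0.0, -2.4]
gripper_width: 38.4
```

Request:
{"op": "jog_arm", "data": {
  "targets": [
    [0,0,-0.2,0],
    [0,0,-0.6,0],
    [0,0,-1.0,0],
    [0,0,-1.4,0],
    [0,0,-1.7,0],
    [0,0,-1.9,0],
    [0,0,-2.0,0],
    [0,0,-2.0,0]
  ]
}}

```text
t: 17.05
tool_pos: [580.0, 72.7, 170.2]
tcp_rot: [2.088, 2.345, 0.0]
ft_force: [0.6, -0.2, -2.6]
gripper_width: 38.7
```

```bash
cat > zs.py <<'E'
import sys
from h import *
i=sys.argv[1];x0,x1,y0,y1=map(int,sys.argv[2:6])
im=cams.get_image('side')[:,:,::-1];s=monitor.sense()
for k in('t','tool_pos','ft_force','wrist_torque','gripper_width'):print(k,np.round(s[k],3))
r=s['tcp_rot'];print('yaw y', (2*np.degrees(np.arctan2(r[1],r[0]))-90)%180, 'q7',s['joint_positions'][6].round(2),'q',s['joint_positions'].round(2))
c=im[y0:y1,x0:x1];f=550/(y1-y0);cv2.imwrite(f'pics/s{i}.png',np.clip(cv2.resize(c,None,fx=f,fy=f,interpolation=cv2.INTER_CUBIC)*1.5,0,255).astype('uint8'));print('scale',f)
E
python3 zs.py 14 230 350 170 300
```

```text
t 17.1
tool_pos [580.261  72.675 170.697]
ft_force [ 0.098  0.135 -2.456]
wrist_torque [0.009 0.006 0.012]
gripper_width 38.925
yaw y 6.6408287580757985 q7 0.27 q [-0.55  0.56  0.55  1.78 -0.36  0.9   0.27]
scale 4.230769230769231
```

View pics/s14.png

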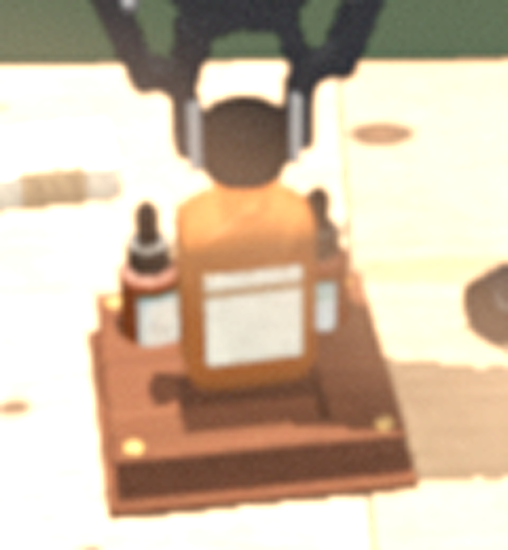

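Request:
{"op": "jog_arm", "data": {
  "targets": [
    [0,0.02,-0.15,0],
    [0,0.02,-0.3,0],
    [0,0.02,-0.45,0],
    [0,0.02,-0.55,0],
    [0,0.02,-0.62,0],
    [0,0.02,-0.62,0]
  ]
}}

```text
t: 17.7
tool_pos: [580.0, 73.4, 145.5]
tcp_rot: [2.088, 2.345, 0.0]
ft_force: [-0.6, 0.0, -3.2]
gripper_width: 38.7
```

```bash
python3 zs.py 15 230 350 170 300
```

```text
t 17.75
tool_pos [580.219  73.452 145.72 ]
ft_force [-0.006 -0.672 -1.793]
wrist_torque [-0.018 -0.045  0.033]
gripper_width 38.534
yaw y 6.634876953034379 q7 0.29 q [-0.54  0.59  0.53  1.81 -0.38  0.85  0.29]
scale 4.230769230769231
```

View pics/s15.png

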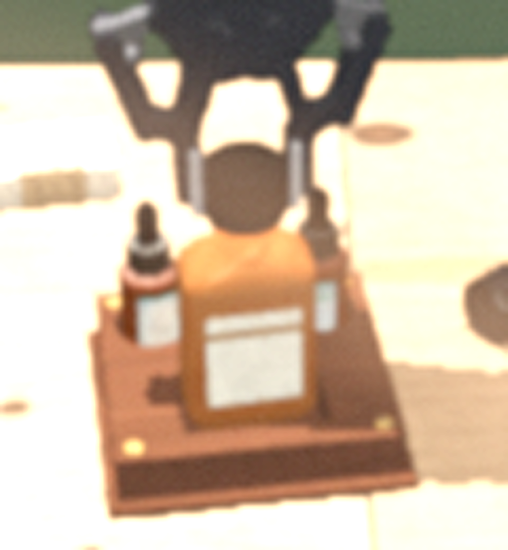

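Request:
{"op": "jog_arm", "data": {
  "targets": [
    [0,0,-0.1,0],
    [0,0,-0.2,0],
    [0,0,-0.3,0],
    [0,0,-0.35,0],
    [0,0,-0.35,0]
  ]
}}

```text
t: 18.25
tool_pos: [580.0, 73.4, 131.3]
tcp_rot: [2.088, 2.345, -0.0]
ft_force: [0.0, 0.2, -2.6]
gripper_width: 38.2
```

```bash
python3 zs.py 16 230 350 170 300
```

```text
t 18.3
tool_pos [580.155  73.391 131.561]
ft_force [ 0.349 -0.207 -2.697]
wrist_torque [-0.002 -0.016  0.02 ]
gripper_width 38.913
yaw y 6.6371379878355015 q7 0.3 q [-0.53  0.6   0.52  1.82 -0.39  0.82  0.3 ]
scale 4.230769230769231
```

View pics/s16.png

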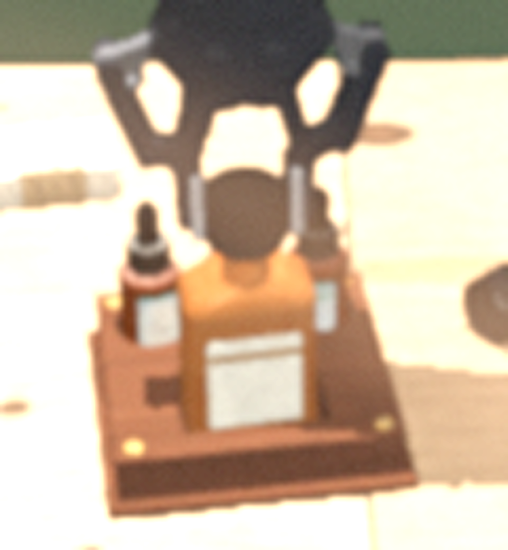

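Request:
{"op": "jog_arm", "data": {
  "targets": [
    [0,0,-0.03,0],
    [0,0,-0.06,0],
    [0,0,-0.07,0],
    [0,0,-0.07,0]
  ]
}}

```text
t: 18.7
tool_pos: [580.4, 73.3, 129.1]
tcp_rot: [2.088, 2.344, 0.001]
ft_force: [-0.8, -1.1, 2.9]
gripper_width: 38.6
```

Request:
{"op": "jog_arm", "data": {
  "targets": [
    [0,0,0,0],
    [0,0,0,0],
    [0,0,0,0],
    [0,0,0,0],
    [0,0,0,0]
  ],
  "gripper": 0.3
}}

```text
t: 19.2
tool_pos: [580.4, 73.3, 129.1]
tcp_rot: [2.088, 2.344, 0.001]
ft_force: [-0.2, 1.0, -0.1]
gripper_width: 55.9
```

```bash
python3 zs.py 17 230 350 170 300
```

```text
t 19.25
tool_pos [580.363  73.336 129.129]
ft_force [-0.252  0.507  0.317]
wrist_torque [-0.013 -0.002  0.038]
gripper_width 55.48
yaw y 6.630098162116397 q7 0.3 q [-0.53  0.61  0.52  1.82 -0.4   0.81  0.3 ]
scale 4.230769230769231
```

View pics/s17.png

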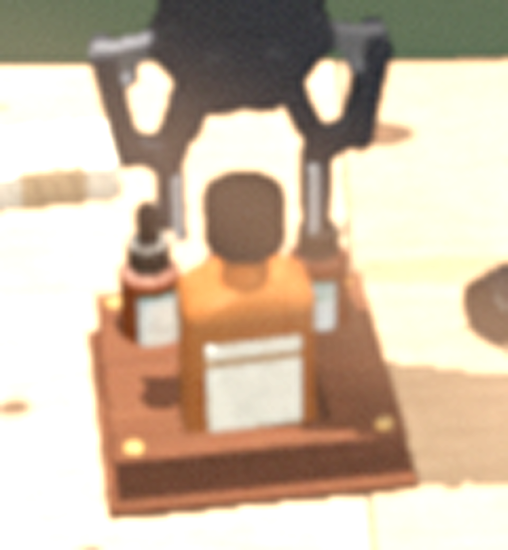

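Request:
{"op": "jog_arm", "data": {
  "targets": [
    [0,0.03,-0.1,0],
    [0,0.03,-0.15,0],
    [0,0.03,-0.15,0]
  ]
}}

```text
t: 19.55
tool_pos: [580.1, 74.6, 122.6]
tcp_rot: [2.088, 2.345, -0.0]
ft_force: [-0.8, -0.5, 1.0]
gripper_width: 55.7
```

Request:
{"op": "jog_arm", "data": {
  "targets": [
    [0,0,0,0],
    [0,0,0,0],
    [0,0,0,0],
    [0,0,0,0],
    [0,0,0,0],
    [0,0,0,0]
  ],
  "gripper": -1
}}

```text
t: 20.15
tool_pos: [580.2, 74.6, 122.7]
tcp_rot: [2.088, 2.345, 0.0]
ft_force: [1.3, 0.9, 1.8]
gripper_width: 39.1
```

```bash
python3 zs.py 18 230 350 170 300
```

```text
t 20.2
tool_pos [580.247  74.615 122.735]
ft_force [1.313 0.084 2.364]
wrist_torque [-0.018 -0.134 -0.051]
gripper_width 38.643
yaw y 6.635892056401687 q7 0.3 q [-0.53  0.61  0.51  1.83 -0.4   0.8   0.3 ]
scale 4.230769230769231
```

View pics/s18.png

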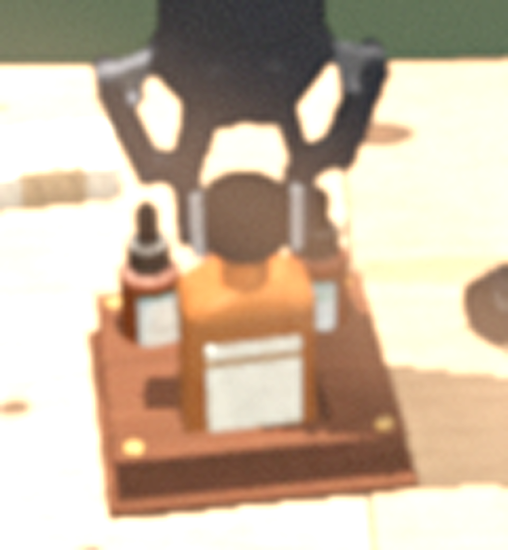

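Gripped (38.6 mm). Pressing down now.

Request:
{"op": "jog_arm", "data": {
  "targets": [
    [0,0,-0.06,0],
    [0,0,-0.12,0],
    [0,0,-0.16,0],
    [0,0,-0.16,0]
  ]
}}

```text
t: 20.6
tool_pos: [580.5, 74.6, 117.0]
tcp_rot: [2.088, 2.344, 0.002]
ft_force: [-1.2, 0.6, 11.4]
gripper_width: 39.0
```

Request:
{"op": "jog_arm", "data": {
  "targets": [
    [0,0,-0.05,0],
    [0,0,-0.07,0],
    [0,0,-0.07,0]
  ]
}}

```text
t: 20.9
tool_pos: [581.2, 74.5, 116.1]
tcp_rot: [2.088, 2.344, 0.005]
ft_force: [-5.2, 0.6, 19.7]
gripper_width: 38.9
```

Request:
{"op": "jog_arm", "data": {
  "targets": [
    [-0.02,0,-0.06,0.5],
    [-0.02,0,-0.06,1.5],
    [-0.02,0,-0.06,2.5],
    [-0.02,0,-0.06,3.5],
    [-0.02,0,-0.06,4.5],
    [-0.02,0,-0.06,5.5],
    [-0.02,0,-0.06,6.5],
    [-0.02,0,-0.06,7.0],
    [-0.02,0,-0.06,7.0]
  ]
}}

```text
t: 21.8
tool_pos: [582.5, 74.6, 116.0]
tcp_rot: [1.106, 2.934, 0.012]
ft_force: [0.4, 0.6, 20.2]
gripper_width: 38.8
```

```bash
python3 zs.py 19 230 350 170 300
```

```text
t 21.85
tool_pos [582.512  74.568 116.012]
ft_force [-0.457 -0.14  20.483]
wrist_torque [0.042 0.173 0.094]
gripper_width 38.87
yaw y 48.62443102861832 q7 0.87 q [-0.39  0.58  0.28  1.83 -0.23  0.75  0.87]
scale 4.230769230769231
```

View pics/s19.png

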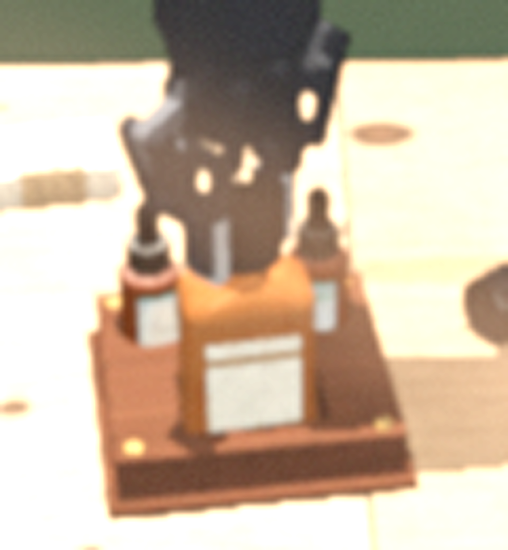

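Request:
{"op": "jog_arm", "data": {
  "targets": [
    [0,0,-0.05,0.7],
    [0,0,-0.05,1.7],
    [0,0,-0.05,2.7],
    [0,0,-0.05,3.7],
    [0,0,-0.05,4.7],
    [0,0,-0.05,5.7],
    [0,0,-0.05,6.7],
    [0,0,-0.05,7.5],
    [0,0,-0.05,7.5]
  ]
}}

```text
t: 22.75
tool_pos: [583.4, 74.8, 116.1]
tcp_rot: [-0.104, 3.134, 0.016]
ft_force: [-4.0, 0.4, 21.7]
gripper_width: 39.2
```

```bash
python3 zs.py 20 230 350 170 300
```

```text
t 22.8
tool_pos [583.367  74.845 116.063]
ft_force [-3.722  0.516 21.833]
wrist_torque [0.059 0.872 0.121]
gripper_width 38.876
yaw y 93.66464198287173 q7 1.48 q [-0.23  0.57  0.05  1.82 -0.05  0.75  1.48]
scale 4.230769230769231
```

View pics/s20.png

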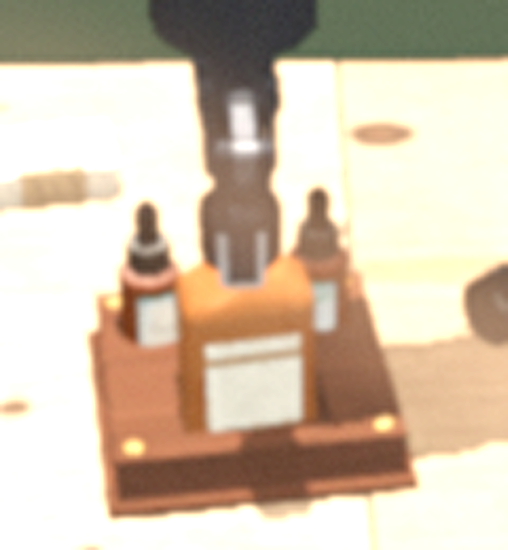

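Request:
{"op": "jog_arm", "data": {
  "targets": [
    [-0.04,0,0.08,0],
    [-0.07,0,0.2,0],
    [-0.07,0,0.3,0],
    [-0.07,0,0.3,0]
  ]
}}

```text
t: 23.2
tool_pos: [580.5, 74.8, 128.3]
tcp_rot: [-0.1, 3.134, 0.016]
ft_force: [0.3, -0.7, -0.6]
gripper_width: 39.1
```

```bash
python3 zs.py 21 230 350 170 300
```

```text
t 23.25
tool_pos [580.441  74.8   127.925]
ft_force [ 0.125 -0.239 -1.192]
wrist_torque [-0.041 -0.06  -0.025]
gripper_width 38.923
yaw y 93.66475616286547 q7 1.48 q [-0.24  0.55  0.05  1.82 -0.05  0.77  1.48]
scale 4.230769230769231
```

View pics/s21.png

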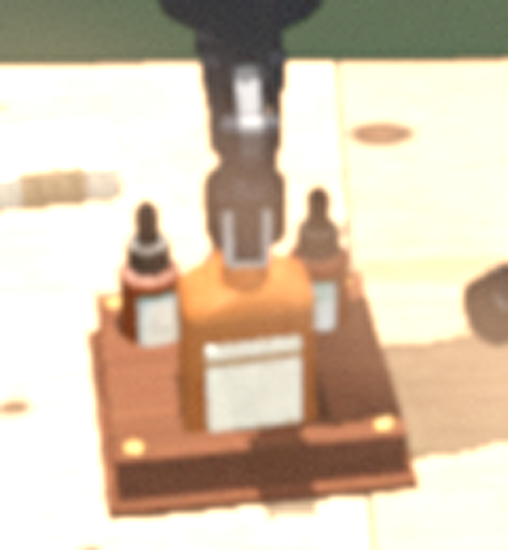

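Request:
{"op": "jog_arm", "data": {
  "targets": [
    [0,0,0.15,0],
    [0,0,0.3,0],
    [0,0,0.5,0],
    [0,0,0.75,0],
    [0,0,1.0,0],
    [0,0,1.25,0],
    [0,0,1.4,0],
    [0,0,1.5,0],
    [0,0,1.5,0],
    [0,0,1.5,0]
  ]
}}

```text
t: 24.25
tool_pos: [580.3, 74.8, 187.7]
tcp_rot: [-0.1, 3.135, 0.016]
ft_force: [-0.6, -0.1, -0.0]
gripper_width: 38.7
```

```bash
python3 zs.py 22 230 350 150 300
```

```text
t 24.3
tool_pos [580.195  74.777 187.542]
ft_force [-0.398 -0.146 -1.018]
wrist_torque [-0.031 -0.031 -0.029]
gripper_width 38.879
yaw y 93.66553979753073 q7 1.47 q [-0.24  0.48  0.06  1.75 -0.05  0.91  1.47]
scale 3.6666666666666665
```

View pics/s22.png

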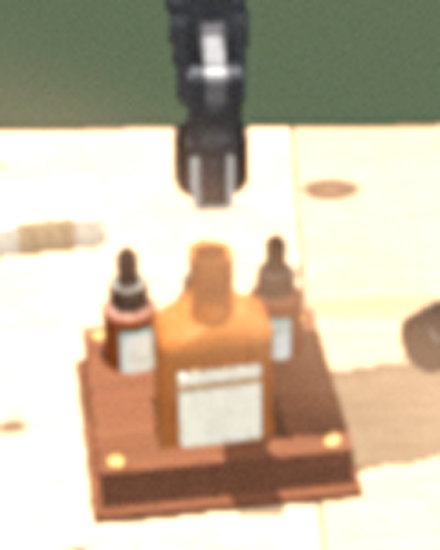

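```bash
python3 - <<'E'
from h import *
print(plane('side',(210.5/3.667+230,248/3.667+150),147))
s=monitor.sense();print(np.abs(s['dq']).max())
im=cams.get_image('top')[:,:,::-1];cv2.imwrite('pics/top23.png',im)
E
```

```text
[579.63114328  72.65538108 147.        ]
0.0043336050261048266
```

View pics/top23.png

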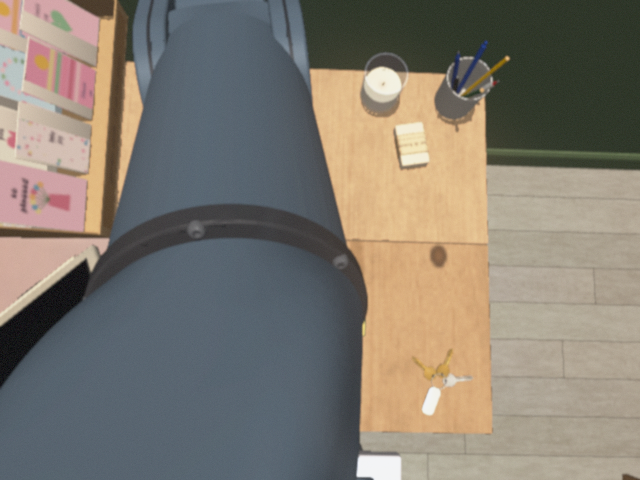

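The mouth measures (580, 73) at its seated height of z = 147, directly under the cap. The arm is still, and the soap has not moved. Handing in.

```bash
python3 -c "
from rig import bot
print(bot.hand_in())"
```

```text
the job is handed in; nothing more can be done
None
```

I handed the job in at about 24 s. The flask is seated in the pocket and open, and the gripper holds the cap level about 44 mm above the mouth.

**What I did**
1. **Standing it up:** The jog can't tilt the tool, so I gripped the end of the cap and let the flask swing down. I pushed its base upright against the stand's right wall, set it down on the counter and took a better grip on the cap.
2. **Seating it:** I lifted it over the dropper bottles, lowered it into the pocket until it touched the floor, and let go.
3. **Opening it:** I pressed the cap about 6.6 mm down to its hard stop at about 20 N. I turned it about 87° anticlockwise while pressed and lifted it off.

**Last checks**
- **Cap:** It came off freely. The grip opening is steady at 38.9 mm, the tool is level to about 0.03 rad, and the joints are still.
- **Flask:** The side view puts the open mouth at about (580, 73) mm if it sits at its seated height. The cap is at (580, 75).
- **Other things:** The arm hid much of the last top view. There the soap looked unmoved, and in the last side views the dropper bottles did too. The balm tin, matchbox and ribbon spool could not be seen in it.

**Disagreements**
- **Camera offset:** The two cameras disagreed by 2–5 mm on the pocket's position. The side camera also read about 2.4 mm off the gripper in x, which I corrected for.
- **Seating depth:** I judged this from the contact force and the tool height (129 mm, as expected), not from a direct measurement.

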